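# Fill a slide-in card display and shut its keeper

## Task

Swing the keeper bar up out of the way of the display's open end. Then press on the flat card cases and slide them in, long edge first: those already in the channel go right up to the closed end, and every case lying on the table goes in through the open end under the lips of the rails, so that they stand in one row edge to edge without gaps. Finally swing the keeper bar fully down again across the open end, and leave the other things on the table where they are.

Things in the scene. Friction and masses are not known exactly. Their poses are not given: they have to be found in the camera images.
- display: dark wooden slide-in wall display lying fixed on the table: two parallel rails 18 mm high, 22 mm wide, with a channel between them 141 mm wide (display's x) and 418 mm long (display's y), room for five cases side by side; its floor is level with the table. Closed at the -y end by a 14 mm bar, open at the +y end. Origin: middle of the channel, on the table.
- closed_end (a point): inner face of the closed end, middle of the channel's width, at table height; axes as the display's. Along both rails a lip overhangs the channel by 9 mm, its underside 10 mm above the floor; between the lips the channel is open at the top, 123 mm wide.
- mouth (a point): middle of the open end of the channel, at table height, 209 mm along the display's +y from its origin; axes as the display's. Over the last 26 mm before it the channel's walls flare out by about 8 mm a side.
- keeper (a joint): angle of the keeper bar: 0 shut across the open end; grows as its free (-x) end is swung up about a screw in the end of the far (+x) rail; upright at 1.57, stop at 1.75. Tight screw (0.1 Nm): it stays where it is left. Wooden bar 226 mm long, 14 mm thick (display's y), 16 mm high; shut, it lies 2 to 18 mm above the table, 211 to 225 mm along the display's +y.
- keeper_tail (a point): point on the middle line of the keeper bar, 19 mm from its free end and 198 mm from the screw, to pinch across the 14 mm thickness; moves with the bar. The bar sticks out 38 mm past the near rail as a tail to hold.
- keeper_pivot (a point): the screw that the keeper turns about (axis along the display's y), at the bar's mid height, 10 mm above the table; fixed on the display
- case_a: sealed collector-card case: flat clear plastic slab with a printed card inside, 136 mm along its x, 82 mm along its y, 6 mm thick, about 70 g; origin: centre of its underside. Too wide to pinch; slides easily (friction about 0.3) and goes along with fingertips pressed on its top. It starts in the channel, its x along the display's x.
- case_b: sealed collector-card case: flat clear plastic slab with a printed card inside, 136 mm along its x, 82 mm along its y, 6 mm thick, about 70 g; origin: centre of its underside. Too wide to pinch; slides easily (friction about 0.3) and goes along with fingertips pressed on its top. It starts on the table beyond the open end, turned up to 35 degrees from the display; may be absent.
- case_c: sealed collector-card case: flat clear plastic slab with a printed card inside, 136 mm along its x, 82 mm along its y, 6 mm thick, about 70 g; origin: centre of its underside. Too wide to pinch; slides easily (friction about 0.3) and goes along with fingertips pressed on its top. It starts on the table beyond the open end, turned up to 35 degrees from the display; may be absent.
- case_d: sealed collector-card case: flat clear plastic slab with a printed card inside, 136 mm along its x, 82 mm along its y, 6 mm thick, about 70 g; origin: centre of its underside. Too wide to pinch; slides easily (friction about 0.3) and goes along with fingertips pressed on its top. It starts on the table beyond the open end, turned up to 35 degrees from the display; may be absent.
- case_e: sealed collector-card case: flat clear plastic slab with a printed card inside, 136 mm along its x, 82 mm along its y, 6 mm thick, about 70 g; origin: centre of its underside. Too wide to pinch; slides easily (friction about 0.3) and goes along with fingertips pressed on its top. It starts in the channel between case_a and the open end; may be absent.
- mug: white mug, 82 mm across, 105 mm high, bystander
- can: drinks can, 66 mm across, 120 mm high, bystander
- dart_case: black flat dart case 165 x 75 x 28 mm, bystander
- remote: black remote control 175 x 46 x 20 mm, bystander
- card_box: cardboard box of playing cards 66 x 92 x 20 mm, bystander
- tumbler: glass, 74 mm across, 95 mm high, bystander
- chalk_tin: round tin, 68 mm across, 34 mm high, bystander
There are look-alikes about, which are no part of the job. What is shaped like the case_c but purple is not meant.

How it is judged (in metres and radians):
On the way, in this order (a step that is already met when the one before it is completed fails the run):
1. the keeper bar is swung up clear of the open end (value of joint keeper above 1.2 rad), for 0.2 s.
2. all cases are in the channel, in one row edge to edge from the closed end (z of each of case_a, case_b, case_c, case_d, case_e in the frame of display below 0.006 m and x of case_a in the frame of display between -0.008 and 0.008 m and y of case_a in the frame of display between -0.172 and 0.172 m and x of case_b in the frame of display between -0.008 and 0.008 m and y of case_b in the frame of display between -0.172 and 0.172 m and x of case_c in the frame of display between -0.008 and 0.008 m and y of case_c in the frame of display between -0.172 and 0.172 m and x of case_d in the frame of display between -0.008 and 0.008 m and y of case_d in the frame of display between -0.172 and 0.172 m and x of case_e in the frame of display between -0.008 and 0.008 m and y of case_e in the frame of display between -0.172 and 0.172 m and y of case_a in the frame of display below -0.161 m and (y of case_b in the frame of case_a between 0.078 and 0.089 m or y of case_b in the frame of case_c between 0.078 and 0.089 m or y of case_b in the frame of case_d between 0.078 and 0.089 m or y of case_b in the frame of case_e between 0.078 and 0.089 m) and (y of case_c in the frame of case_a between 0.078 and 0.089 m or y of case_c in the frame of case_b between 0.078 and 0.089 m or y of case_c in the frame of case_d between 0.078 and 0.089 m or y of case_c in the frame of case_e between 0.078 and 0.089 m) and (y of case_d in the frame of case_a between 0.078 and 0.089 m or y of case_d in the frame of case_b between 0.078 and 0.089 m or y of case_d in the frame of case_c between 0.078 and 0.089 m or y of case_d in the frame of case_e between 0.078 and 0.089 m) and (y of case_e in the frame of case_a between 0.078 and 0.089 m or y of case_e in the frame of case_b between 0.078 and 0.089 m or y of case_e in the frame of case_c between 0.078 and 0.089 m or y of case_e in the frame of case_d between 0.078 and 0.089 m)), for 0.2 s.
3. the keeper bar is down across the open end (value of joint keeper below 0.07 rad), for 0.2 s.
At the end, for the whole second after the job is handed in: Every case lies flat in the channel under the lips, fully inside the open end; the one nearest the closed end is within 7 mm of the closed end, each other one is within 7 mm of the next one ahead of it; the keeper bar is down (below 0.07 rad) (all of step 2 and value of joint keeper below 0.07 rad); the robot touches nothing.
It fails at once if a bystander is pushed more than 40 mm or tipped over (distance of any of mug, can, dart_case, remote, card_box, tumbler, chalk_tin from where it was at the start of the episode above 0.04 m or angle between any of mug, can, dart_case, remote, card_box, tumbler, chalk_tin's own z axis and vertical above 0.6 rad).
Of case_b, case_c, case_d, case_e only 3 to 4 are there at a start; the rules pass over those that are not, and their reading is None.
At some moment in a run one of case_a, case_b, case_c, case_d, case_e may be knocked a few centimetres aside while the robot is not near it.
Once in a run the grip may slacken for a moment while it holds something.
It also fails if it takes over 210 s, if anything falls off the work surface, if the arm or the gripper's body presses on something with over 40 N, if the wrist force passes 120 N, or if a joint passes its speed limit or range.

## Robot

A 6-joint arm with a two-finger parallel gripper is mounted at the origin on the work surface. World frame = base frame: x ahead of the robot, y to its left, z up, the work surface at z = 0. Lengths are in m, angles in degrees, forces in N, time in s.
With the tool pointing down it reaches from about 0.4 to 0.825 m from the base axis. Payload 7 kg.
Tool frame: the origin (TCP) lies midway between the tips of the shut fingers; the grasp point (between the pads) lies 19 mm behind it; z points along the fingers, y is the line along which they close (so a half turn about z gives the same grasp; the last joint's range is limited). The gripper opens to 88 mm and grips with 3 to 60 N. Pads are 19 mm wide; open, the fingers measure 130 mm over their backs; the gripper's body (78 mm by 193 mm) begins 47 mm behind the grasp point.
Start: joints at [90.189, 20.546, 0.682, 0, -70.136, -16.507], TCP at [0.19, 0.648, 0.227] pointing down, gripper open.
Joint ranges: [-176.03, 176.03], [-82.01, 121.73], [-58.28, 71.71], [-173.87, 95.51], [-174.79, -0.11], [-173.66, 173.66]. Speed limits (degrees/s): [136.94, 136.94, 172.46, 180, 180, 180].

## Interface

Orientations are given as a 3x3 rotation matrix whose columns are the frame's x, y, z axes.
In Python, from rig import robot gives the robot as it stands. Calls block until the motion is done:
- robot.goto(position, orientation): joint-space move of the TCP to a pose.
- robot.servo_line(position, ori=None, speed=0.15): straight line of the TCP; ori=None keeps the orientation; speed is the mean speed in m/s.
- robot.movej(angles): joint-space move.
- robot.move_gripper(opening): opening from 0.0 (shut) to 1.0 (fully open); the grip force is fixed at half the most; returns when the fingers have stopped.
- robot.dwell(seconds).
- robot.ik(position, orientation): joint angles nearest the present ones, or None.
- robot.grab_frame(name): name is "scene" or "side" or "wrist"; returns (picture, depth): 480x640x3 uint8, red, green, blue; 480x640 float32, m along the optical axis (not along the pixel's ray), 0 where there is no reading.
- robot.camera_info(name): a dict with "vfov" (degrees; the focal length in pixels is half the picture's height over the tangent of half this angle, whatever the lens; pixels are square), "cx", "cy" (the principal point, pixels), "view" (4x4, takes a point from world to camera coordinates); the wrist camera has in their place "T_tool_cam" (4x4, takes a point from camera to tool coordinates, whose origin is the TCP and whose axes are the flange's). Camera axes: x right, y down, z forward; pixel columns grow to the right and rows downward; lengths in m; the calibration is good to about 2 mm. A picture is of the moment at which its call begins: read the wrist's pose just before it. camera_info takes no time and is no camera call.
A pose or a line that the arm cannot do raises robot.Unreachable and nothing moves.
- robot.job_done(): hands the job in; it is judged then, once.
Readings, each from a call of its own:
- robot.read_t(): time.
- robot.read_qpos(): joint angles.
- robot.read_qvel(): joint speeds.
- robot.read_effort(): joint torques, N m.
- robot.read_position(): TCP position.
- robot.read_tcp_rot(): TCP orientation.
- robot.read_force(): force on the tool from outside, world axes, zero at the start.
- robot.read_ft_torque(): the same for the moment, N m.
- robot.read_grip_width(): opening from 0.0 (shut) to 1.0 (fully open).
- robot.read_finger_force(): force on a finger pad.
Only numpy, scipy, OpenCV 4.12 (cv2) and the standard library are available. Lean on these libraries where they do the work, as an engineer would, in place of code of your own. Each camera call takes 0.05 s, during which the arm holds its last target. There are 200 camera calls.

## Working session

There is one attempt and no reset: what is moved stays moved. The work goes in short steps, each a Python script; the robot and the scene stay as the last script left them, time stands still between calls to the robot, and variables do not carry over. Pictures are saved under pics/ and viewed, at most 14 in all, crops included, and the job is handed in when it is done.

```bash
ls; mkdir -p pics
python3 - <<'E'
from rig import robot
import cv2,numpy as np
for n in("scene","side"):
    p,d=robot.grab_frame(n); cv2.imwrite(f"pics/{n}0.png",p[:,:,::-1]); np.save(f"pics/{n}0.npy",d)
    i=robot.camera_info(n); print(n,i)
print(robot.camera_info("wrist"),robot.read_tcp_rot(),robot.read_t())
E
```

```text
pics
scene {'vfov': 49.3057778137308, 'cx': 320.27348015334786, 'cy': 244.16686514209175, 'view': array([[-0.56388825,  0.82581843,  0.00734562,  0.31415731],
       [ 0.6462225 ,  0.44675933, -0.61871042, -0.26555923],
       [-0.5142242 , -0.34413663, -0.78558479,  1.53818686],
       [ 0.        ,  0.        ,  0.        ,  1.        ]])}
side {'vfov': 42.45980480468164, 'cx': 321.8728249784477, 'cy': 236.60233068633363, 'view': array([[ 0.9612157 , -0.27530148, -0.01653673, -0.49539288],
       [-0.15989373, -0.50740745, -0.8467418 ,  0.10518689],
       [ 0.22471842,  0.81654564, -0.53174699,  1.36021577],
       [ 0.        ,  0.        ,  0.        ,  1.        ]])}
{'vfov': 61.300267389262885, 'cx': 324.43046069819883, 'cy': 249.55996199999268, 'T_tool_cam': array([[-5.17670417e-04, -9.54179299e-01, -2.99235021e-01,
         8.14113631e-02],
       [ 9.99999153e-01, -1.36533796e-04, -1.29460868e-03,
        -4.37881087e-04],
       [ 1.19443311e-03, -2.99235438e-01,  9.54178561e-01,
        -1.56799555e-01],
       [ 0.00000000e+00,  0.00000000e+00,  0.00000000e+00,
         1.00000000e+00]])} [[ 9.59685704e-01 -2.81075192e-01 -2.92535217e-04]
 [-2.81075316e-01 -9.59684630e-01 -1.44150105e-03]
 [ 1.24428631e-04  1.46561238e-03 -9.99998918e-01]] 0.1
```

View pics/scene0.png

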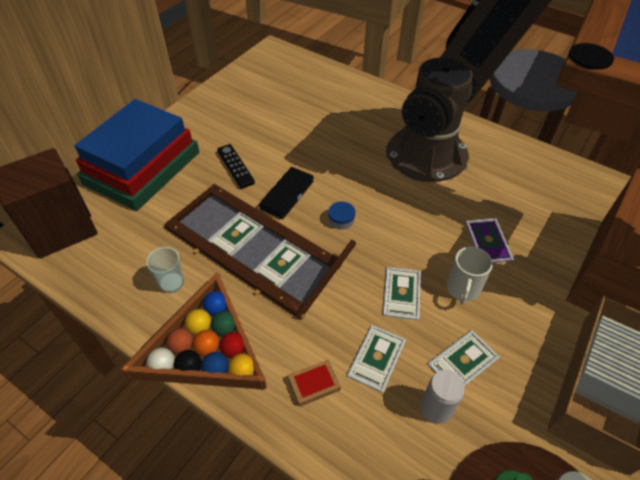

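View pics/side0.png

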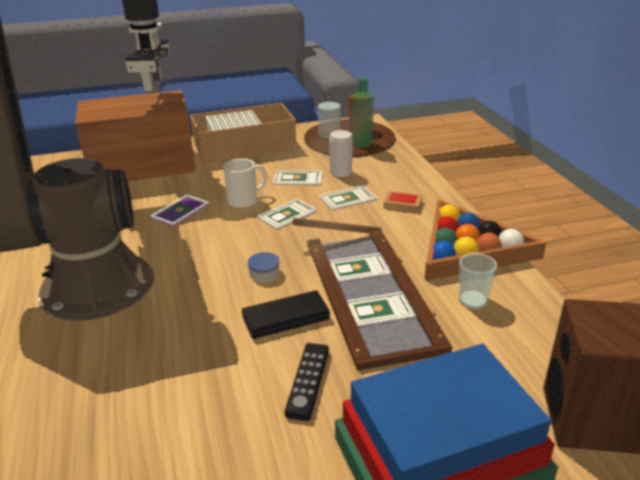

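Scene: the display runs from its closed end (190,220) to its open end (320,290), with the keeper tail at (350,245). Two cases are in the channel, at (235,233) and (283,262). Three green and white cases lie on the table, at (402,293), (377,357) and (465,358). The case at (490,240) is purple, so it is the look-alike and not meant.

```bash
cat > h.py <<'E'
import numpy as np, cv2
from rig import robot
def cam(n):
    i=robot.camera_info(n); f=240/np.tan(np.radians(i["vfov"]/2))
    if n=="wrist":
        R=robot.read_tcp_rot(); T=np.eye(4); T[:3,:3]=R; T[:3,3]=robot.read_position()
        M=T@np.array(i["T_tool_cam"])
    else: M=np.linalg.inv(i["view"])
    return f,i["cx"],i["cy"],M
def cast(c,uv,z):
    f,cx,cy,M=c; uv=np.asarray(uv,float).reshape(-1,2)
    r=np.c_[(uv[:,0]-cx)/f,(uv[:,1]-cy)/f,np.ones(len(uv))]@M[:3,:3].T
    return (M[:3,3]+r*((z-M[2,3])/r[:,2])[:,None])[:,:2]
def proj(c,P):
    f,cx,cy,M=c; q=(np.asarray(P,float).reshape(-1,3)-M[:3,3])@M[:3,:3]
    return np.c_[cx+f*q[:,0]/q[:,2],cy+f*q[:,1]/q[:,2]]
def cloud(c,d):
    f,cx,cy,M=c; v,u=np.mgrid[:480,:640]
    return np.dstack([(u-cx)/f*d,(v-cy)/f*d,d])@M[:3,:3].T+M[:3,3]
def greens(p,c,z=0.0055):
    """case card centres by green print: list of (area mm2, centre, box angle, sizes mm)"""
    h=cv2.cvtColor(p,cv2.COLOR_RGB2HSV); m=cv2.inRange(h,(45,60,25),(95,255,200))
    out=[]
    for k in cv2.findContours(m,cv2.RETR_EXTERNAL,cv2.CHAIN_APPROX_NONE)[0]:
        if len(k)<20: continue
        w=cast(c,k[:,0],z)*1000; r=cv2.minAreaRect(w.astype(np.float32))
        out.append((k[:,0].mean(0).round(),np.array(r[0]).round(1),np.array(r[1]).round(1),round(r[2],1)))
    return out
def whites(p,c,z=0.0055):
    h=cv2.cvtColor(p,cv2.COLOR_RGB2HSV); m=cv2.inRange(h,(0,0,90),(180,75,255))|cv2.inRange(h,(40,60,25),(95,255,200))
    m=cv2.morphologyEx(m,cv2.MORPH_CLOSE,np.ones((5,5)))
    out=[]
    for k in cv2.findContours(m,cv2.RETR_EXTERNAL,cv2.CHAIN_APPROX_NONE)[0]:
        w=cast(c,k[:,0],z)*1000; r=cv2.minAreaRect(w.astype(np.float32))
        if min(r[1])>50 and max(r[1])<220: out.append((k[:,0].mean(0).round(),np.array(r[0]).round(1),np.array(r[1]).round(1),round(r[2],1)))
    return out
E
python3 - <<'E'
from h import *
for n in("scene","side"):
    p=cv2.imread(f"pics/{n}0.png")[:,:,::-1].copy(); d=np.load(f"pics/{n}0.npy"); c=cam(n)
    print(n)
    for x in whites(p,c): print("W",*x)
    for x in greens(p,c): print("G",*x)
    W=cloud(c,d); print("table z",np.median(W[(abs(W[...,2])<.02)&(d>0)][:,2]))
    h=cv2.cvtColor(p,cv2.COLOR_RGB2HSV)
    m=((W[...,2]>.010)&(W[...,2]<.026)&(d>0)&(W[...,0]>.3)).astype(np.uint8)
    cc=cv2.connectedComponentsWithStats(m)
    for i in range(1,cc[0]):
        if cc[2][i,4]>150:
            q=W[cc[1]==i]; r=cv2.minAreaRect((q[:,:2]*1000).astype(np.float32)); print("D",cc[2][i],np.round(r[0]),np.round(r[1]),round(r[2],1))
E
```

```text
scene
W [377. 358.] [647.7 209.5] [137.9  83.7] 7.8
W [616. 357.] [344.  637.9] [168.5 114.5] 4.6
W [223. 323.] [ 772.7 -119.8] [57.1 51.3] 63.0
W [402. 293.] [470.6 174.2] [138.7  85. ] 25.8
W [166. 268.] [ 740.8 -332.7] [140.5  78. ] 51.7
G [513. 476.] [711.1 541.4] [16.  67.9] 34.4
G [466. 358.] [536.8 370.7] [47.7 69.5] 71.0
G [378. 353.] [635.7 207.4] [70.6 47.1] 8.3
G [223. 323.] [ 773.1 -120. ] [57.1 50.2] 63.0
G [402. 289.] [459.6 168.8] [69.7 47.2] 26.1
G [283. 261.] [ 554.1 -112.3] [45.4 68.2] 86.7
G [488. 237.] [195.5 271.2] [70.5 47.8] 41.4
G [236. 232.] [ 547.9 -265.1] [46.5 69.6] 87.0
G [139. 180.] [ 547.3 -596.2] [205.4 339.1] 58.4
table z 0.0004737538105983319
D [  0  49  50  32 263] [  398. -1324.] [194.  22.] 0.3
D [217 144  38  44 729] [ 369. -420.] [177.  47.] 63.0
D [ 80 146 120  65 500] [ 559. -570.] [165. 333.] 59.5
D [259 180  53  38 269] [ 391. -206.] [ 69. 166.] 68.3
D [ 164  184  174  135 4117] [ 568. -200.] [454. 200.] 87.9
D [ 35 229  63  29 300] [ 824. -580.] [ 10. 149.] 67.2
D [549 317  87 157 566] [480. 580.] [332. 141.] 31.8
D [ 288  360   53   45 144
[... 1168 characters left out ...]
 [166  18 138  16 429] [ 673. 2181.] [744.  90.] 0.2
D [203 141  93  20 441] [446. 558.] [293.  31.] 3.0
D [226 191  31  14 157] [369. 263.] [46. 81.] 85.3
D [383 190  39  20 549] [774. 132.] [81. 93.] 57.9
D [ 307  226  145  141 4763] [ 568. -202.] [451. 197.] 87.4
D [494 249  51  15 281] [ 922. -200.] [128.  11.] 0.8
D [248 265  31  14 171] [356. -88.] [37. 67.] 78.3
D [424 265  35  13 207] [ 732. -201.] [20. 81.] 83.4
D [458 288  31  18 176] [ 746. -307.] [31. 62.] 49.3
D [254 308  77  28 527] [ 378. -271.] [156.  18.] 3.6
D [ 284  343   45   76 1964] [ 367. -423.] [178.  47.] 62.9
D [548 406  92  46 691] [ 752. -679.] [ 62. 142.] 38.1
D [334 428  26  52 169] [ 381. -602.] [  2. 101.] 4.3
```

Display yaw is about -2.4°, with its y close to world +y. The three table cases measure 138x84 mm, which fits the given size. Next I take wrist views from above to refine the display and the keeper.

```bash
cat >> h.py <<'E'
def down(yaw):
    """tool down, tool x at yaw deg in world"""
    a=np.radians(yaw); c,s=np.cos(a),np.sin(a)
    return np.array([[c,s,0],[s,-c,0],[0,0,-1.]])
def wgrab(tag):
    c=cam("wrist"); p,d=robot.grab_frame("wrist"); cv2.imwrite(f"pics/{tag}.png",p[:,:,::-1]); np.savez(f"pics/{tag}.npz",d=d,M=c[3],p=p)
    return c,p,d
E
python3 - <<'E'
from h import *
for tag,P in(("w1",(.55,-.18,.3)),("w2",(.56,.16,.3))):
    robot.goto(np.array(P),down(-2.4)); robot.dwell(.3); c,p,d=wgrab(tag)
    print(tag,robot.read_t(),robot.read_position(),robot.read_qpos())
    for x in whites(p,c): print("W",*x)
    W=cloud(c,d)
    for lo,hi in((.012,.026),(.026,.2)):
        m=((W[...,2]>lo)&(W[...,2]<hi)&(d>0)).astype(np.uint8); cc=cv2.connectedComponentsWithStats(m)
        for i in range(1,cc[0]):
            if cc[2][i,4]>200:
                q=W[cc[1]==i]; r=cv2.minAreaRect((q[:,:2]*1000).astype(np.float32)); print("D",lo,cc[2][i],np.round(r[0]),np.round(r[1]),round(r[2],1),"z",np.percentile(q[:,2],[5,50,95]).round(3))
E
```

```text
w1 3.6167 [ 0.55003579 -0.17984329  0.29995602] [ 1.24984372e+00  9.25973439e+00 -5.04712621e+00 -3.17153975e-04
 -7.56996813e+01  8.63634917e+01]
W [489. 408.] [ 258.5 -383.1] [52.4 60.5] 87.6
W [159. 414.] [262.2  50.5] [51.2 89.1] 87.9
W [482. 328.] [ 382.7 -367.2] [114.5  59.6] 31.1
W [ 37. 272.] [471.9 173.8] [137.1  88.2] 26.3
D 0.012 [  0   0  21  44 618] [741. 123.] [14. 44.] 58.3 z [0.013 0.018 0.02 ]
D 0.012 [234   0 106  59 247] [ 719. -149.] [112.   5.] 62.0 z [0.013 0.019 0.025]
D 0.012 [  123    92   440   176 25624] [ 566. -197.] [452. 188.] 87.3 z [0.015 0.017 0.018]
D 0.012 [ 339  276   71   78 1089] [ 406. -232.] [99. 78.] 4.6 z [0.015 0.024 0.026]
D 0.012 [ 471  297   51   50 1165] [ 400. -386.] [83. 33.] 47.9 z [0.014 0.018 0.02 ]
D 0.012 [225 329  44  25 230] [384. -80.] [58. 18.] 62.0 z [0.013 0.018 0.025]
D 0.026 [ 238    0  104   56 2536] [ 735. -162.] [105.  41.] 59.1 z [0.031 0.043 0.046]
D 0.026 [413   0  50  11 371] [ 729. -289.] [40. 11.] 82.4 z [0.028 0.048 0.072]
D 0.026 [ 127  132   19  179 2974] [541.  19.] [ 15. 179.] 87.1 z [0.029 0.049 0.071]
D 0.0
[... 1041 characters left out ...]
[ 81. 200.] 12.2 z [0.015 0.016 0.021]
D 0.012 [ 467  236  173   28 4534] [ 491. -100.] [201.  32.] 87.3 z [0.015 0.016 0.018]
D 0.012 [624 279  16  33 410] [ 431. -196.] [12. 43.] 88.0 z [0.013 0.021 0.026]
D 0.012 [224 324  38  30 265] [398. 263.] [57. 13.] 46.7 z [0.013 0.019 0.025]
D 0.026 [610   0  30  19 302] [ 732. -129.] [33.  5.] 60.1 z [0.027 0.033 0.043]
D 0.026 [  13   45  133   87 9015] [677. 365.] [63. 64.] 40.8 z [0.042 0.118 0.12 ]
D 0.026 [ 450  130   19  171 2641] [542.  20.] [ 15. 172.] 87.3 z [0.028 0.048 0.069]
D 0.026 [219 330  41  24 664] [400. 263.] [51. 10.] 50.0 z [0.028 0.045 0.071]
D 0.026 [ 180  391   74   43 2249] [352. 278.] [37. 79.] 21.8 z [0.046 0.083 0.104]
```

View pics/w1.png

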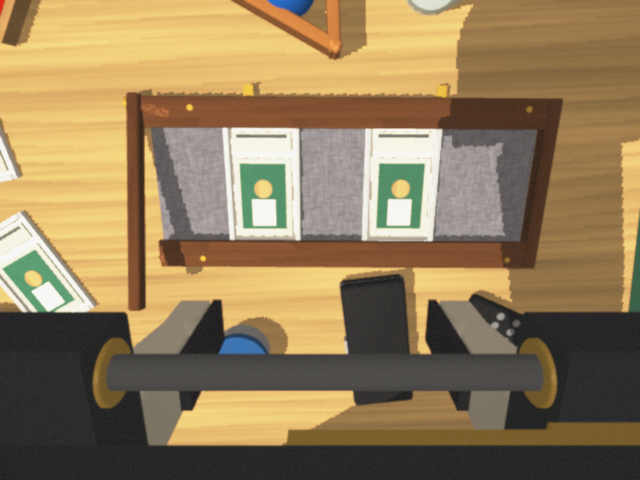

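View pics/w2.png

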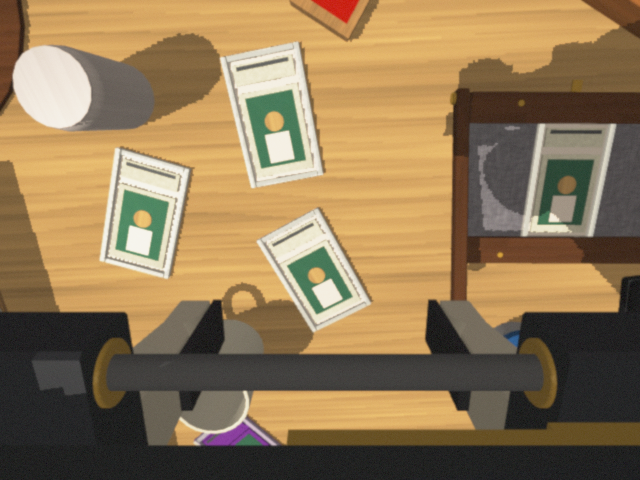

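Wrist views: the keeper bar, px (136,95)-(136,308) in w1, is already partly raised, with its tail near z = 0.07. The three table cases have their headers on the far side, the same sense as those in the channel. The can is at (0.677,0.365) and the mug at about (0.36,0.27). Next I fit the display frame and the keeper angle.

Run:
```python
from h import *
c=cam("wrist"); f=c[0]
for tag in("w1","w2"):
    z=np.load(f"pics/{tag}.npz"); d,M,p=z["d"],z["M"],z["p"]; cc=(f,c[1],c[2],M); W=cloud(cc,d)
    reg=(d>0)&(W[...,0]>.44)&(W[...,0]<.70)&(W[...,1]>-.44)&(W[...,1]<.06)
    P=W[reg&(W[...,2]>.012)&(W[...,2]<.021)]
    # near rail outer edge / inner(lip) edge
    B=np.arange(-.38,-.03,.01); e=[];g=[];h=[];k=[]
    for b in B:
        q=P[abs(P[:,1]-b)<.005]
        if len(q)<10: continue
        n=q[q[:,0]<.55,0]; fa=q[q[:,0]>.58,0]
        if len(n)>5: e.append((b,n.min()));g.append((b,n.max()))
        if len(fa)>5: h.append((b,np.percentile(fa,1)));k.append((b,np.percentile(fa,97)))
    for nm,a in zip(("nearout","nearin","farin","farout"),(e,g,h,k)):
        a=np.array(a); 
        if len(a)<5: continue
        s,i=np.polyfit(*a.T,1); r=a[:,1]-np.polyval((s,i),a[:,0]); ok=abs(r)<.003; s,i=np.polyfit(*a[ok].T,1)
        print(tag,nm,"yaw",-np.degrees(np.arctan(s)).round(2),"x at y=-.19",(i-.19*s).round(4),ok.sum())
    for xc in (.48,.5,.55,.6,.64): 
        q=P[(abs(P[:,0]-xc)<.006)]; 
        print("  x",xc,"ymin",q[:,1].min().round(4),"endbar top y max",np.round(q[q[:,1]<-.38,1].max() if (q[:,1]<-.38).any() else 0,4), "ymax",q[:,1].max().round(4))
    K=W[reg&(W[...,2]>.026)&(W[...,1]>-.01)]
    s,i=np.polyfit(K[:,0],K[:,2],1); print("keeper slope rad",np.arctan(-s),"x range",K[:,0].min(),K[:,0].max(),"y mid",np.polyfit(K[:,0],K[:,1],1), "z at xmin",s*K[:,0].min()+i)
```

```text
Traceback (most recent call last):
TypeError: expected non-empty vector for x
```

Run:
```python
from h import *
c=cam("wrist"); f=c[0]
def fit(a):
    s,i=np.polyfit(*a.T,1)
    for t in(.006,.003,.002):
        r=a[:,1]-np.polyval((s,i),a[:,0]); r-=np.median(r); ok=abs(r)<t; s,i=np.polyfit(*a[ok].T,1)
    return s,i,ok.sum()
for tag in("w1","w2"):
    z=np.load(f"pics/{tag}.npz"); d,M,p=z["d"],z["M"],z["p"]; cc=(f,c[1],c[2],M); W=cloud(cc,d)
    reg=(d>0)&(W[...,0]>.44)&(W[...,0]<.70)&(W[...,1]>-.44)&(W[...,1]<.06)
    P=W[reg&(W[...,2]>.012)&(W[...,2]<.021)]
    lim=-.38 if tag=="w1" else -.15
    L={k:[] for k in("nearout","nearin","farin","farout")}
    for b in np.arange(lim,-.03,.01):
        q=P[abs(P[:,1]-b)<.005]; n=q[q[:,0]<.55,0]; fa=q[q[:,0]>.58,0]
        if len(n)>5: L["nearout"].append((b,n.min()));L["nearin"].append((b,n.max()))
        if len(fa)>5: L["farin"].append((b,fa.min()));L["farout"].append((b,np.percentile(fa,97)))
    for nm,a in L.items():
        a=np.array(a); s,i,n=fit(a); print(tag,nm,"yaw",-np.degrees(np.arctan(s)).round(2),"x at y=-.19",(i-.19*s).round(4),n,"/",len(a))
    for xc in (.48,.5,.55,.6,.64): 
        q=P[(abs(P[:,0]-xc)<.006)]; 
        if len(q): print("  x",xc,"ymin",q[:,1].min().round(4),"endbar max",(q[q[:,1]<-.38,1].max().round(4) if (q[:,1]<-.38).any() else 0), "ymax",q[:,1].max().round(4))
    K=W[reg&(W[...,2]>.026)&(W[...,1]>-.01)]
    s,i=np.polyfit(K[:,0],K[:,2],1); print("keeper rad",np.arctan(-s),"x",K[:,0].min(),K[:,0].max(),"y(x)",np.polyfit(K[:,0],K[:,1],1), "z at xmin",s*K[:,0].min()+i)
```

```text
w1 nearout yaw -2.69 x at y=-.19 0.4724 26 / 35
w1 nearin yaw -2.75 x at y=-.19 0.5031 35 / 35
w1 farin yaw -2.75 x at y=-.19 0.6261 35 / 35
w1 farout yaw -2.76 x at y=-.19 0.6559 34 / 35
  x 0.48 ymin -0.4186 endbar max -0.3801 ymax 0.0129
  x 0.5 ymin -0.4197 endbar max -0.4049 ymax 0.0134
  x 0.55 ymin -0.4227 endbar max -0.4074 ymax -0.4074
  x 0.6 ymin -0.4244 endbar max -0.41 ymax 0.0105
  x 0.64 ymin -0.4268 endbar max -0.38 ymax 0.0213
keeper rad 0.26170261149767 x 0.4512035607884467 0.63288928760811 y(x) [-0.04042438  0.03909267] z at xmin 0.07253478477650213
w2 nearout yaw -3.56 x at y=-.19 0.4706 12 / 12
w2 nearin yaw -2.73 x at y=-.19 0.5029 12 / 12
w2 farin yaw -2.51 x at y=-.19 0.626 12 / 12
w2 farout yaw -2.56 x at y=-.19 0.6558 12 / 12
  x 0.48 ymin -0.1987 endbar max 0 ymax -0.0004
  x 0.5 ymin -0.1946 endbar max 0 ymax -0.0
  x 0.6 ymin 0.0231 endbar max 0 ymax 0.0239
  x 0.64 ymin -0.1687 endbar max 0 ymax 0.0223
keeper rad 0.265296112183522 x 0.4566093904371939 0.6295853386427045 y(x) [-0.05297131  0.05002152] z at xmin 0.07144861168285617
```

```bash
cat >> h.py <<'E'
YAW=-2.73; O=np.array([.5642,-.1993,0])
RD=np.array([[np.cos(np.radians(YAW)),-np.sin(np.radians(YAW)),0],[np.sin(np.radians(YAW)),np.cos(np.radians(YAW)),0],[0,0,1]])
def D2W(x,y,z=0): return O+RD@np.array([x,y,z])
def W2D(p): return RD.T@(np.r_[p,0][:3]-O)
def tail(th,dy=.218,r=.198): return D2W(.0865-r*np.cos(th),dy,.010+r*np.sin(th))
E
python3 - <<'E'
from h import *
robot.move_gripper(.5)
g=np.array([0,0,-.019]); R=down(YAW); t0=.263
robot.goto(tail(t0)+g+[0,0,.08],R); robot.servo_line(tail(t0)+g,speed=.12)
robot.move_gripper(0); print("grip",robot.read_grip_width(),robot.read_finger_force(),robot.read_force())
for th in np.linspace(t0,1.68,10)[1:]:
    robot.servo_line(tail(th)+g,speed=.12); print(round(th,2),robot.read_grip_width().__round__(3),np.round(robot.read_force(),1),np.round(robot.read_ft_torque(),2))
robot.move_gripper(.5); robot.servo_line(tail(1.68)+g+[0,0,.07],speed=.15)
robot.move_gripper(.35)
robot.goto(D2W(0,.1,.32),R); robot.dwell(.2); c,p,d=wgrab("w3"); print(robot.read_t())
for x in whites(p,c): print("W",*x, W2D(x[1]/1000))
E
```

```text
grip 0.15565996885521663 29.995437562465668 [ 3.2930922  -8.11398103 -0.84764071]
0.42 0.161 [ 2. -7. -1.] [-2.52 -0.92  0.03]
0.58 0.156 [ 1.  -7.3 -0. ] [-2.3  -0.65  0.04]
0.74 0.16 [-0.2 -4.9  1.4] [-2.05 -0.31  0.03]
0.89 0.157 [ 0.3 -5.9  1.6] [-1.99 -0.19  0.01]
1.05 0.161 [ 0.3 -5.3  0.5] [-1.94 -0.24  0.05]
1.21 0.159 [-0.  -6.3 -0. ] [-2.03 -0.07  0.04]
1.37 0.161 [ 0.  -6.1 -1. ] [-2.    0.04  0.06]
1.52 0.159 [-0.3 -6.4 -0.9] [-2.27  0.02  0.02]
1.68 0.16 [-0.4 -6.2 -0.5] [-2.12 -0.06 -0.01]
15.025
W [ 40. 421.] [273.5 315.3] [126.9  98.1] 82.9 [-0.3148802   0.50017008  0.        ]
W [ 28. 339.] [396.9 287.5] [93.9 63. ] 73.7 [-0.19029615  0.47827911  0.        ]
W [111. 277.] [472.9 173.8] [135.   85.6] 26.1 [-0.10896693  0.36832799  0.        ]
W [ 48. 135.] [648.8 209.5] [136.1  86.5] 8.2 [0.06503306 0.41236549 0.        ]
```

View pics/w3.png

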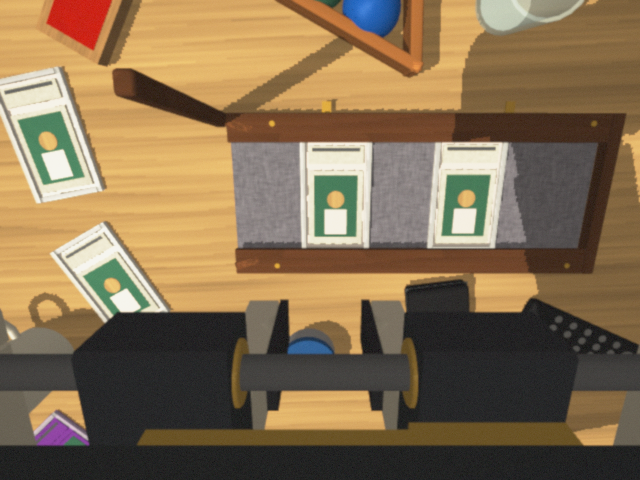

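The keeper is up at about 1.68 rad, and w3 shows the bar leaning out past the far rail at px (170,95). Next I locate the cases in the channel by their green print and slide that pair to the closed end.

```bash
cat >> h.py <<'E'
def chan(p,c):
    """cases by their green print -> display-frame centres (x,y,yaw)"""
    out=[]
    for px,ctr,sz,ang in greens(p,c):
        if not(60<max(sz)<80 and 38<min(sz)<54): continue
        a=ang if sz[0]>sz[1] else ang-90
        a=(a+90)%180-90
        w=ctr/1000+.0122*np.array([np.cos(np.radians(a)),np.sin(np.radians(a))])
        out.append(np.r_[W2D(w)[:2],a-YAW].round(4))
    return out
def press(xyd,yaw,target=9.,z0=.016,hover=.05):
    """come down at display x,y with tool yaw (world) and press"""
    R=down(yaw); robot.goto(D2W(*xyd,hover),R); robot.servo_line(D2W(*xyd,z0),speed=.1)
    robot.dwell(.1); f0=robot.read_force()[2]; z=z0
    while z>-.004:
        z-=.0015 if z>.009 else .0007; robot.servo_line(D2W(*xyd,z),speed=.05); F=robot.read_force()[2]-f0
        if F>target: break
    print("press z",round(z,4),"F",round(F,1)); return z,f0
def lift(h=.06):
    robot.servo_line(robot.read_position()+[0,0,h],speed=.15)
E
python3 - <<'E'
from h import *
z=np.load("pics/w3.npz"); c=cam("wrist"); c=(c[0],c[1],c[2],z["M"]); L=chan(z["p"],c); print(L)
ins=sorted([l for l in L if l[1]<.18],key=lambda l:l[1]); 
assert len(ins)==2
a,e=ins; robot.move_gripper(.25); print(robot.read_grip_width())
zz,f0=press(e[:2],YAW)
x,y=e[:2]
for yy in(y-.03,-.05,-.086,-.092):
    robot.servo_line(D2W(x*(yy+.086)/(y+.086) if 0 else x,yy,zz),speed=.1); print(yy,np.round(robot.read_force(),1))
lift(); robot.goto(D2W(0,0,.32),down(YAW)); robot.dwell(.2); c,p,d=wgrab("w4"); print(chan(p,c),robot.read_t())
E
```

```text
[array([-0.1102,  0.3688, 29.03  ]), array([-0.0002,  0.0888,  0.03  ]), array([ 0.001 , -0.0639, -0.07  ]), array([ 0.0654,  0.4124, 10.83  ])]
0.2516907629721572
press z 0.005 F 12.6
0.058800000000000005 [ 1.2 -2.7  7.4]
-0.05 [ 0.4 -2.2  6.4]
-0.086 [ 0.5 -1.7  6.4]
-0.092 [ 0.1 -1.1  6.6]
[array([-0.1095,  0.3685, 28.93  ]), array([ 0.0004, -0.1673, -0.07  ]), array([ 0.0011, -0.0858,  0.03  ])] 23.9167
```

View pics/w4.png

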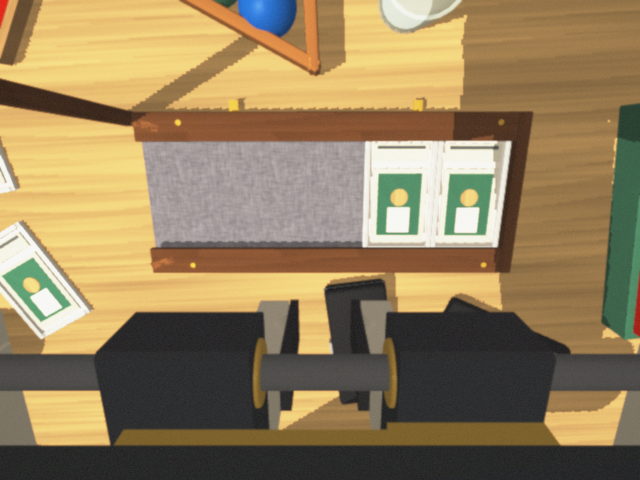

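Both cases sit edge to edge at the closed end, at y = -0.167 and -0.086. Next is case 1, the nearest table case. I align it outside the mouth, look, then push it in.

```bash
cat >> h.py <<'E'
def slide(path,z,speed=.1):
    for x,y,yaw in path:
        robot.servo_line(D2W(x,y,z),down(yaw),speed=speed)
    print("slid",np.round(robot.read_force(),1),robot.read_t())
def look(tag,x=0,y=.2,h=.32):
    robot.goto(D2W(x,y,h),down(YAW)); robot.dwell(.2); c,p,d=wgrab(tag); L=chan(p,c); print(tag,*L,robot.read_t()); return L
E
python3 - <<'E'
from h import *
robot.move_gripper(.45)
z,f=press((-.1098,.3686),YAW+28.97-90)
slide([(-.105,.33,YAW+14-90),(-.09,.29,YAW-90),(0,.285,YAW-90)],z)
lift(); robot.move_gripper(.25); L=look("w5",y=.22)
E
```

```text
press z 0.005 F 16.6
slid [-0.6 -1.6 10.2] 31.4583
w5 [ -0.0414   0.5649 -16.27  ] [-1.370e-02  3.130e-01  5.093e+01] [ 0.0004 -0.0844 -0.07  ] [ 0.0819  0.4243 18.93  ] 34.3167
```

View pics/w5.png

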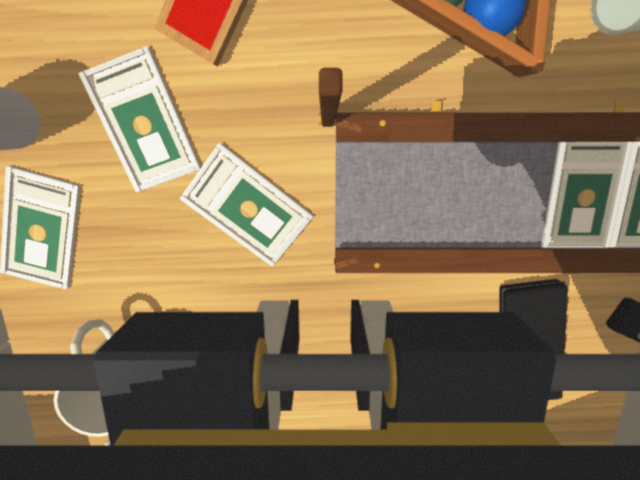

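w5: case 1 turned the wrong way, to 51° at px (247,205), and touched case 2. Either only one fingertip held it or it was knocked. I back it off, rotate it nearly in place, and check.

Run:
```python
from h import *
robot.move_gripper(.45)
a=50.93
z,f=press((-.0137,.3130),YAW+a-90)
print(np.round(robot.read_ft_torque(),2),robot.read_tcp_rot()[2].round(4))
slide([(-.045,.306,YAW+a-90)],z); p,d=robot.grab_frame("scene"); cv2.imwrite("pics/s1.png",p[:,:,::-1]); print(chan(p,cam("scene")))
print(robot.read_tcp_rot()[2].round(4),robot.read_position())
slide([(-.055,.302,YAW+25-90)],z); p,d=robot.grab_frame("scene"); print(chan(p,cam("scene")))
print(robot.read_tcp_rot()[2].round(4),np.round(robot.read_ft_torque(),2))
lift(); L=look("w6",x=-.03,y=.26)
```

```text
press z 0.005 F 13.8
[-0.08  1.83 -0.09] [ 4.e-04 -3.e-04 -1.e+00]
slid [-4.3  1.3 13.6] 39.5417
[array([ 0.0464,  0.4842, 13.73  ]), array([ -0.0512,   0.576 , -12.97  ]), array([-0.382,  0.461, 43.63 ]), array([-3.00e-04, -8.82e-02, -6.70e-01]), array([-0.0014, -0.17  ,  0.33  ])]
[ 4.e-04 -9.e-04 -1.e+00] [0.53393947 0.10875849 0.00625509]
slid [0.3 1.1 8.7] 40.1917
[array([ 0.0465,  0.4842, 13.73  ]), array([ -0.051,   0.576, -12.97 ]), array([-0.382,  0.461, 43.63 ]), array([-0.0009, -0.088 ,  0.13  ]), array([-0.0014, -0.17  ,  0.33  ])]
[-1.0e-04 -3.3e-03 -1.0e+00] [ 0.32  0.21 -0.03]
w6 [ -0.0497   0.5764 -12.77  ] [-0.052   0.3073 40.63  ] [ 0.0008 -0.0844  0.03  ] [ 0.0476  0.4849 13.83  ] 42.1833
```

Case 2 was knocked aside to (0.046,0.485) between looks. Case 1 is turning but slipping, so I press harder with a wider finger spread.

Run:
```python
from h import *
robot.move_gripper(.8)
a=40.63
z,f=press((-.052,.3073),YAW+a-90,target=22)
slide([(-.055,.305,YAW+a/2-90)],z,.05); print(np.round(robot.read_force()[2]-f,1),robot.read_position()[2])
slide([(-.055,.300,YAW-90)],z,.05); print(np.round(robot.read_force()[2]-f,1))
lift(); L=look("w7",x=-.03,y=.26)
```

```text
press z 0.0043 F 23.4
slid [ 0.4 -0.8 14.2] 47.8333
14.9 0.0063085900750164126
slid [ 0.9 -3.2 16.1] 48.3417
16.8
w7 [-0.0552  0.3118 32.23  ] [ -0.0498   0.5764 -12.07  ] [ 0.0007 -0.0846 -0.07  ] [ 0.0476  0.4848 13.73  ] 50.6333
```

The far fingertip isn't holding. A case is 82 mm across its y and the gripper opens to 88 mm, so I can straddle it and nip it lightly by its long edges to align it. First I measure it closely.

Run:
```python
from h import *
robot.move_gripper(1.0)
L=look("w8",x=-.09,y=.31,h=.22); z=np.load("pics/w8.npz"); c=cam("wrist")
for x in whites(z["p"],c): print("W",*x,W2D(x[1]/1000).round(4))
```

```text
w8 [-0.0554  0.312  32.33  ] [ -0.0498   0.5761 -12.77  ] [ 0.0474  0.4846 13.63  ] 52.025
W [176. 424.] [263.9 283.9] [90.9 77.5] 82.8 [-0.323   0.4683  0.    ]
W [488. 321.] [366.1 -42. ] [94.8 63.6] 87.3 [-0.2054  0.1477  0.    ]
W [146. 314.] [385.9 302. ] [117.2  76.4] 74.1 [-0.202   0.4922  0.    ]
W [323. 174.] [523.2 114.6] [135.3  82.1] 29.7 [-0.0559  0.3116  0.    ]
```

View pics/w8.png

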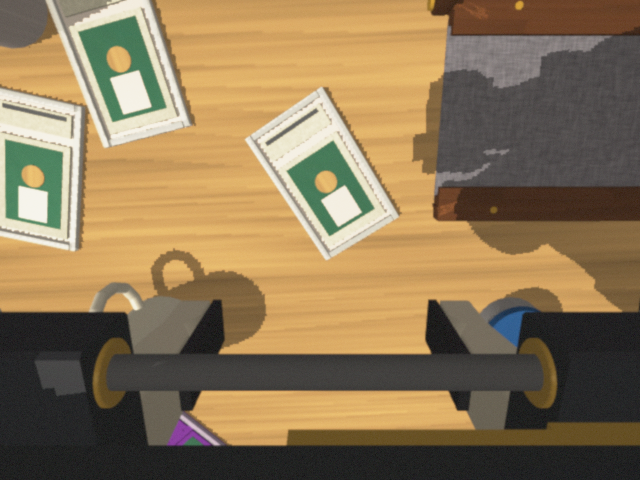

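w8: case 1 at px (323,174). The white outline and the green print agree to within 1 mm and 0.1°. I straddle and nip it, then carry it in.

```bash
cat >> h.py <<'E'
def nip(x,y,rel):
    """straddle case at display x,y, yaw rel to display, and close; True if held"""
    robot.move_gripper(1.0); R=down(YAW+rel)
    robot.goto(D2W(x,y,.06),R); robot.servo_line(D2W(x,y,.015),speed=.12); robot.dwell(.1); f0=robot.read_force()[2]
    for z in(.008,.006,.0045,.003,.002):
        robot.servo_line(D2W(x,y,z),speed=.05)
        if robot.read_force()[2]-f0>4: print("blocked at",z,robot.read_force()[2]-f0); robot.servo_line(D2W(x,y,.06)); return False
    robot.move_gripper(.85); print("nip",robot.read_grip_width(),robot.read_finger_force()); return True
E
python3 - <<'E'
from h import *
if nip(-.0557,.3118,32.4):
    z=.003
    slide([(-.055,.308,18+YAW),(-.05,.304,6+YAW),(-.045,.300,YAW),(0,.300,YAW)],z,.06)
    print(robot.read_grip_width(),robot.read_finger_force())
    p,d=robot.grab_frame("scene"); cv2.imwrite("pics/s2.png",p[:,:,::-1])
    L=chan(p,cam("scene")); print(L)
E
```

```text
nip 0.9263231853097045 29.999938309192657
slid [ 0.1 -0.5 -0.8] 57.0667
0.9280141132639685 29.999859631061554
[array([ 0.0463,  0.4838, 13.73  ]), array([ -0.051,   0.576, -12.97 ]), array([-0.0005, -0.0879,  0.13  ]), array([-0.0014, -0.17  ,  0.33  ])]
```

View pics/s2.png

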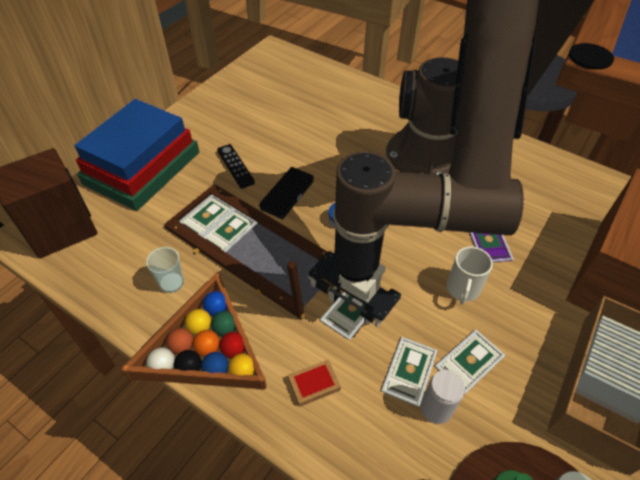

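s2: case 1 is held, 81.6 mm across the fingers, and lined up at the mouth at px (345,312). I carry it in, release, and push it up to the row.

```bash
cat >> h.py <<'E'
def insert(slot,zc=.003):
    """carry nipped case in, release, press and push home to slot y (display)"""
    y1=min(slot+.030,.19) if slot<.15 else slot+.03
    slide([(0,.24,YAW),(0,y1,YAW)],zc,.1); print("held",robot.read_grip_width())
    robot.move_gripper(1.0); lift(.05); robot.move_gripper(.25)
    z,f=press((0,y1),YAW,target=10); slide([(0,slot,YAW),(0,slot-.006,YAW)],z,.06); lift()
E
python3 - <<'E'
from h import *
insert(-.004)
L=look("w9",x=-.02,y=.2); z=np.load("pics/w9.npz"); c=cam("wrist")
for x in whites(z["p"],c): print("W",*x,W2D(x[1]/1000).round(4))
z=np.load("pics/w2.npz")
W=cloud((c[0],c[1],c[2],z["M"]),z["d"]); m=(W[...,2]>.112)&(z["d"]>0)&(W[...,0]>.6); q=W[m]; print("can top",[W2D(np.r_[q[:,0].min()+q[:,0].max(),q[:,1].min()+q[:,1].max()]/2)],np.ptp(q,0))
E
```

```text
slid [ 0.2  0.1 -0.4] 60.1583
held 0.92545018376295
press z 0.005 F 13.4
slid [ 0.6 -0.5  7.1] 66.4583
w9 [ 0.0005 -0.0847 -0.07  ] [ 0.0012 -0.0031 -0.07  ] [ 0.0478  0.4845 13.53  ] 68.5167
W [ 52. 414.] [259.7 402.5] [158.   93.1] 86.5 [-0.3328  0.5866  0.    ]
W [ 83. 330.] [392.4 317.1] [109.1  69.8] 87.2 [-0.1962  0.5076  0.    ]
can top [array([0.06546704, 0.50381501, 0.        ])] [0.1071765  0.1927771  0.27780144]
```

View pics/w9.png

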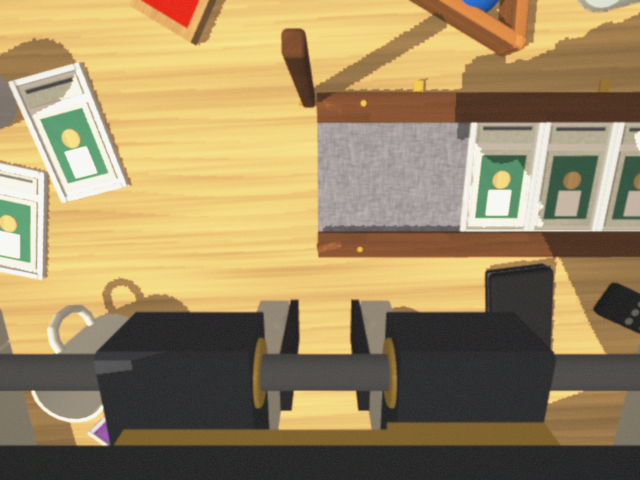

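Three are in a row now, the third at y = -0.003. Case 2 is close to the can, so I first tow it away from there with shut fingers and the body turned clear, then nip it.

Run:
```python
from h import *
robot.move_gripper(0)
z,f=press((.0475,.462),YAW-114.5,target=10)
slide([(.03,.345,YAW-114.5)],z,.08); lift()
robot.move_gripper(1.0); L=look("w10",x=-.06,y=.36,h=.24); z=np.load("pics/w10.npz"); c=cam("wrist")
for x in whites(z["p"],c): print("W",*x,W2D(x[1]/1000).round(4))
```

```text
press z 0.0043 F 13.7
slid [0.5 1.5 9.1] 76.075
w10 [ -0.0497   0.5764 -12.67  ] [ 0.0321  0.3698 13.73  ] 79.975
W [194. 418.] [281.4 321.1] [141.2  77.5] 87.9 [-0.3073  0.5063  0.    ]
W [484. 331.] [380.5   6. ] [104.3  51.1] 62.5 [-0.1933  0.1963  0.    ]
W [103. 195.] [541.7 378.6] [ 83.9 136.3] 74.5 [-0.05    0.5762  0.    ]
W [314. 105.] [613.7 168.4] [135.3  82.2] 10.9 [0.0319 0.3696 0.    ]
W [54. 41.] [682.4 387. ] [107.6  67.8] 79.1 [0.0901 0.5913 0.    ]
```

Run:
```python
from h import *
if nip(.032,.3697,13.65):
    slide([(.02,.36,6+YAW),(0,.34,YAW),(0,.30,YAW)],.003,.06)
    insert(.079)
    robot.move_gripper(1.0)
    L=look("w11",x=-.06,y=.33,h=.30); z=np.load("pics/w11.npz"); c=cam("wrist")
    for x in whites(z["p"],c): print("W",*x,W2D(x[1]/1000).round(4))
```

```text
nip 0.9247937782522481 30.000052750110626
slid [-0.5  0.2  0.3] 85.0833
slid [-1.  -0.3 -0.5] 87.2917
held 0.9208566162665628
press z 0.005 F 13.7
slid [ 0.5 -1.4  7.7] 93.5917
w11 [-0.3792  0.4624 43.93  ] [ -0.0497   0.5768 -12.87  ] [0.0011 0.0015 0.23  ] [ 0.0023  0.0792 -0.07  ] 96.9
W [490. 408.] [226.  -71.6] [55.4 59. ] 87.2 [-0.3439  0.1114  0.    ]
W [201. 421.] [230.4 299.3] [192.2  90.6] 85.3 [-0.3572  0.4821  0.    ]
W [482. 320.] [349.9 -50.1] [89.5 88.8] 7.3 [-0.2212  0.1388  0.    ]
W [193. 321.] [380.4 314.2] [135.9  98.1] 87.2 [-0.208   0.5042  0.    ]
W [103. 186.] [541.7 378.9] [ 83.9 136.5] 74.5 [-0.05    0.5765  0.    ]
W [572. 142.] [ 566.5 -138.1] [169.2 124.9] 87.2 [-0.0006  0.0612  0.    ]
W [455. 145.] [573.  -22.4] [ 67.6 139.4] 87.9 [0.0004 0.1771 0.    ]
W [51. 47.] [688.5 393.6] [121.7  77.9] 80.0 [0.0959 0.5981 0.    ]
```

Four in a row now. Last is case 3, at (-0.050,0.576), yaw -12.8°.

Run:
```python
from h import *
if nip(-.050,.5765,-12.8):
    slide([(-.04,.53,-6+YAW),(-.02,.45,YAW),(0,.38,YAW),(0,.30,YAW)],.003,.08)
    insert(.161)
    L=look("w12",x=-.02,y=.12,h=.32)
```

```text
nip 0.9285971835176516 29.999930262565613
slid [ 0.5 -0.4 -0.3] 104.7667
slid [-0.8  0.8 -1. ] 106.1583
held 0.9268000222932793
press z 0.005 F 13.6
slid [ 0.6 -1.7  6.6] 112.4583
w12 [-1.000e-04 -1.667e-01  3.000e-02] [ 0.001  -0.0851  0.03  ] [ 0.0011 -0.0037  0.03  ] [0.0023 0.0778 0.03  ] [0.0023 0.1594 0.03  ] 114.275
```

View pics/w12.png

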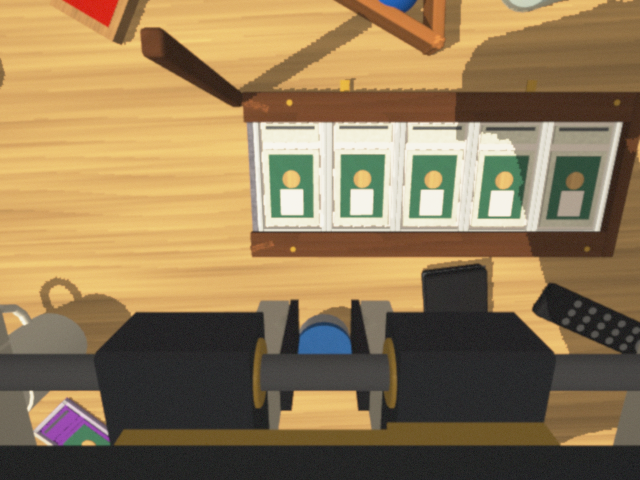

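All five are edge to edge, with y = -0.167, -0.085, -0.004, 0.078 and 0.159. Now I lower the keeper.

Run:
```python
from h import *
R=down(YAW); g=np.array([0,0,-.019]); t=1.68
robot.move_gripper(.5)
robot.goto(tail(t)+g+[0,0,.07],R); robot.servo_line(tail(t)+g,speed=.12)
robot.move_gripper(0); print("grip",robot.read_grip_width())
for th in np.linspace(t,.09,11)[1:]:
    robot.servo_line(tail(th)+g,speed=.12); w=robot.read_grip_width(); print(round(th,2),round(w,3),np.round(robot.read_force(),1))
    if w<.1: print("LOST"); break
else:
    robot.move_gripper(.5); lift(.06); robot.move_gripper(0)
    x=-.105; q=D2W(x,.218,.05); robot.servo_line(q,speed=.1); robot.dwell(.1); f0=robot.read_force()[2]
    for z in np.arange(.035,.014,-.001):
        robot.servo_line(D2W(x,.218,z),speed=.05); F=robot.read_force()[2]-f0
        if F>25: break
    print("pressed",z,F); lift(.06)
    L=look("w13",x=-.02,y=.12,h=.32); z=np.load("pics/w13.npz"); c=cam("wrist"); W=cloud(c,z["d"])
    Dp=(W-O)@RD; m=(abs(Dp[...,1]-.218)<.006)&(Dp[...,0]>-.125)&(Dp[...,0]<.09)&(W[...,2]>.008)&(z["d"]>0)
    s=np.polyfit(Dp[m][:,0],Dp[m][:,2],1); print("keeper slope",-s[0],m.sum(),"z at tail",np.polyval(s,-.11))
```

```text
grip 0.15694033757458956
1.52 0.162 [-0.3 -5.   0. ]
1.36 0.159 [-1.8 -5.1  0.7]
1.2 0.16 [-0.5 -6.4  0.4]
1.04 0.159 [-1.1 -5.  -0.4]
0.88 0.161 [-1.  -5.8 -1.3]
0.73 0.152 [ 1.  -6.1 -2. ]
0.57 0.163 [ 1.3 -8.3 -2.1]
0.41 0.156 [ 0.9 -7.7 -1.2]
0.25 0.156 [ 1.7 -8.2  0.1]
0.09 0.154 [ 1.4 -6.7  0.1]
pressed 0.014999999999999986 31.33800031069037
w13 [ 0.     -0.1665  0.03  ] [ 0.     -0.0851  0.03  ] [ 0.0012 -0.0036  0.03  ] [0.0023 0.0779 0.03  ] [0.0022 0.1596 0.03  ] 130.975
keeper slope -0.0008821114133967341 1941 z at tail 0.016843098213804242
```

The keeper is flat, with a fitted slope of about 0 and its top at 17 mm. All five cases are still in the row.

```bash
python3 -c "
from rig import robot
print(robot.job_done(),robot.read_t())"
```

```text
the job is handed in; nothing more can be done
the job is handed in; nothing more can be done
```

The job is handed in at about 131 s: all five cases measured edge to edge against the closed end, the keeper bar is fully down, and I touched no bystander as far as I saw, though I didn't re-measure their positions; the judge's result was not shown.

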